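Draw the board from under a pile and park it on its drip stand

TASK

Draw the wooden paddle board out by its handle from under the pile (label roll, tin, funnel), through the slot of the little shelf, so that the pile is held back, does not topple and is left standing in its order on the table; do not touch the pile, and leave the two atomisers on the shelf and the other things on the table alone. Then slide the board, wide end first, up the ramp of the drip stand until its edge is fully home against the back rail under the lip, and leave it lying there flat, square and about centred.

Things in the scene. Friction and masses are not known exactly. Their poses are not given: they have to be found in the camera images.
- board_grip (a point): Centre of the grip block at the handle end of the wooden paddle board; grasp it here. Block 24 mm wide (x), 30 mm long (y), 18 mm tall; this point is 9 mm above the board's underside, 15 mm from the handle's very end. Axes: +y from the wide end along the handle, z up. At first the block lies under the gate's shelf, its end within 6 mm of the shelf's edge.
- board_edge (a point): Middle of the board's wide-end edge, on the underside, 165 mm from the handle's end: 150 mm from board_grip along board -y; same axes. The board: pad 70 mm (x) by 90 mm (y), 9 mm thick, then a neck 24 mm wide and 9 mm thick; about 80 g, loose, lying on the table.
- gate: Fixed wooden gate: a fence carrying a narrow shelf. Origin on the table under the fence's pile-side face; +y points out of the slot, the way the board is drawn; x along the fence. Fence y 0 to 12 mm, lower edge 14 mm above the table; slot 86 mm wide between two posts (y -9 to 21 mm; 116 mm over all).
- gate_shelf (a point): Middle of the outer edge of the gate's shelf, on its underside, 95 mm above the table. Axes as the gate. The shelf is 116 mm wide, y -9 to 75 mm of the gate, its rim 111 mm above the table, two 80 mm tall atomisers on it. It covers the handle, so the block cannot be taken with an upright tool, only with one leaning 20 to 45 degrees away from the gate (hand to +y); 35 suits.
- roll_mid (a point): Centre of the roll of labels, 64 mm diameter, 26 mm tall, lying flat on the board behind the fence (gate -y side), 5 to 25 mm from it; about 90 g. The fence holds it back while the board is drawn. z is its axis.
- tin_mid (a point): Centre of the flat round tin, 59 mm diameter, 26 mm tall, about 60 g, on the label roll. z is its axis.
- funnel_mid (a point): Centre (half-way up) of the steel funnel, mouth down, 57 mm diameter, 56 mm tall, about 22 g, on the tin. z is its axis.
- stand: Fixed wooden drip stand, 160 mm (x) by 96 mm (y); origin on the table under its middle. Ramp at the -x end: foot at x -80 mm, rising 20 mm over 55 mm to the deck. Deck flat, 20 mm above the table, x -25 to 65 mm.
- stand_rail (a point): Foot of the back rail's face, mid-width, at deck height (stand x 65 mm, z 20 mm); axes as the stand. The board's wide-end edge belongs here, handle pointing to -x. A lip reaches 15 mm out from the rail over the deck, its underside 17 mm above the deck.
- atomiser_a: Slim atomiser, 18 mm diameter, 80 mm tall, standing on the gate's shelf; origin at its foot. Leave alone.
- atomiser_b: A second such atomiser on the gate's shelf. Leave alone.
- bottle: Amber dropper bottle, 39 mm diameter, 102 mm tall, standing on the table; origin at its foot. Leave alone.
- beaker: Small beaker, 47 mm diameter, 55 mm tall, on the table; origin at its foot. Leave alone.
- marker: Marker pen, 122 mm long (y), 12 mm thick, lying on the table; origin under its middle. Leave alone.
- tweezers: Tweezers, 118 mm long (y), 12 mm wide, 10 mm tall, lying on the table; origin under its middle. Leave alone.
Mind the look-alikes: they are no part of the job. Leave any orange or purple look-alike of the part that bears funnel_mid alone.

How it is judged:
By the outcome, as a careful person would: the job done as asked, in the order asked, and still so for the second after the job is handed in, with the robot touching nothing.
It also fails if it takes over 67 s, if anything falls off the work surface, if the arm or the gripper's body presses on something with over 40 N, if the wrist force passes 120 N, or if a joint passes its speed limit or range.

ROBOT

A 6-joint arm with a two-finger parallel gripper is mounted at the origin on the work surface; the furniture and walls round the work are solid. World frame = base frame: x ahead of the robot, y to its left, z up, the work surface at z = 0. Lengths are in m, angles in degrees, forces in N, time in s.
With the tool pointing down it reaches from about 0.35 to 0.975 m from the base axis. Payload 4.9 kg.
Tool frame: the origin (TCP) lies on the centre line of the jaws, within the pads' length; the fingertips stand r.tcp_to_tips ahead of it and the grasp point (between the pads) is the TCP (r.tcp_to_tips is the distance from the TCP to the fingertips, in m); z points along the fingers, y is the line along which they close (so a half turn about z gives the same grasp; the last joint's range is limited). The gripper opens to 85 mm and grips with 20 to 120 N. Pads are 22 mm wide; open, the fingers measure 114 mm over their backs; the gripper's body (76 mm by 85 mm) begins 54 mm behind the grasp point. The pads swing forward as they close: fully open they stand 13 mm farther back than shut.
Start: joints at [58.499, 3.019, 92.412, -0, 84.569, -6.818], TCP at [0.261, 0.568, 0.25] pointing down, gripper open.
Joint ranges: [-172.51, 172.51], [-57.92, 126.97], [3.15, 148.05], [-58.71, 238.71], [5.1, 150.11], [-179.66, 179.66]. Speed limits (degrees/s): [147.25, 147.25, 180, 180, 180, 180].

INTERFACE

Orientations are given as [roll, pitch, yaw] about the fixed x, y, z axes, in that order (R = Rz(yaw) Ry(pitch) Rx(roll)).
In Python, from bench import observe, get_image, camera_info, ticket, r gives the robot as it stands.
- The arm moves only by the tool drive_tool, never from a script. Its argument "plan" is a list of rows, each a list of 3 entries, a list of its own where there are three numbers: the shift along the tool's x, y, z in m, then the turn, a rotation vector about the tool's x, y, z in rad, then the opening, from 0 (shut) to 1 (fully open). A call has exactly 10 rows; each row shifts and turns the commanded pose from where the row before left it, along the tool's axes as they then stand; what a row does not reach is not made up. A row lasts 1/10 s, in which the tool goes at most 50 mm and 8.59 degrees, less where a joint would pass 70% of its speed; a pose out of reach is approached as far as the arm can. A call is refused whole if a number of a shift passes 0.05 or a number of a turn 0.15, either way. A call with a gripper value outside its range is refused whole. The fingers move at their own pace and stop on an object; "newtons" is the grip in N (left out, the last holds). Time passes only in rows, so rows that do not move let the fingers close, or fill a call up. It gives the time, the measured TCP pose, the force, the opening and the grip force at its end, in the units of the state.
- observe(): the state, without advancing time (a new reading comes with each control period).
- get_image(name): name is "side" or "top"; returns the picture (420x560x3 uint8, red, green, blue); there is no depth.
- camera_info(name): a dict with "intrinsics" (3x3 intrinsics, pixels), "dist_coeffs" ([k1, k2, p1, p2, k3] as OpenCV has them; the pictures are not rectified), "rvec" (rotation vector, rad) and "tvec" (3), from world to camera coordinates, as OpenCV has them. Camera axes: x right, y down, z forward; pixel columns grow to the right and rows downward; lengths in m; the calibration is good to about 2 mm. A picture is of the moment at which its call begins. camera_info takes no time and is no camera call.
- ticket.job_done(): hands the job in; it is judged then, once.
The state is a dict: "clock": time; "qpos": joint angles; "qvel": joint speeds; "tau": joint torques, N m; "tool_pos": TCP position; "eef_rot": TCP orientation; "wrist_force": force on the tool from outside, world axes, zero at the start; "wrist_torque": the same for the moment, N m; "finger_gap": finger opening in m; "grip_force": force on a finger pad.
Only numpy, scipy, OpenCV 4.12 (cv2) and the standard library are available. Lean on these libraries where they do the work, as an engineer would, in place of code of your own. Each camera call takes 0.05 s, during which the arm holds its last target. There are 200 camera calls.

## Working session

There is one attempt and no reset: what is moved stays moved. The work goes in short steps, Python scripts to look and compute and a tool call to move; the robot and the scene stay as the last step left them, time stands still between calls to the robot, and variables do not carry over. Pictures are saved under pics/ and viewed, at most 10 in all, crops included, and the job is handed in when it is done.

Besides the shell and the picture viewer there is one more tool, called after ">>>" by a JSON object that holds its "name" and its "arguments", one argument or row to a line. drive_tool: Moves the arm, as the interface text tells. Its arguments: {"type":"object","properties":{"plan":{"type":"array"},"newtons":{"type":"number"}},"required":["plan"]}

```bash
mkdir -p pics; ls; python3 - <<'E'
from bench import observe,get_image,camera_info,r
import cv2
print(observe()); print(r.tcp_to_tips)
for n in("side","top"):
    print(camera_info(n))
    cv2.imwrite(f"pics/{n}0.png",get_image(n)[:,:,::-1])
E
```

```text
pics
{'clock': 0.0, 'qpos': array([ 5.84999313e+01,  3.05831812e+00,  9.24908234e+01,  3.44988218e-04,
        8.45702421e+01, -6.81762978e+00]), 'qvel': array([ 0.1125038 , -0.02997436,  0.03278763, -0.02616758, -0.1411211 ,
        0.08734225]), 'tau': array([ 2.83047648e-04, -3.93656337e+01, -3.70189762e+01, -7.70815041e-05,
        6.67728775e-03, -1.45015076e-05]), 'tool_pos': array([0.26067959, 0.56740195, 0.24906476]), 'eef_rot': array([-1.79881501e+02, -1.45129000e-02,  1.55317513e+02]), 'wrist_force': array([-0.96073187, -0.07111839, -0.56538824]), 'wrist_torque': array([-0.01491249, -0.03059809, -0.0461804 ]), 'grip_force': 0.0, 'finger_gap': 0.08571721216691472}
0.019
{'intrinsics': array([[469.09372156,   0.        , 278.17536454],
       [  0.        , 469.09372156, 210.08537313],
       [  0.        ,   0.        ,   1.        ]]), 'dist_coeffs': array([-0.13434907,  0.        ,  0.        ,  0.        ,  0.        ]), 'rvec': array([ 1.93778268, -0.49985596,  0.35017066]), 'tvec': array([-0.38418074,  0.17863385,  1.31936332])}
{'intrinsics': array([[422.19805699,   0.        , 271.70324609],
       [  0.        , 422.19805699, 206.54355253],
       [  0.        ,   0.        ,   1.        ]]), 'dist_coeffs': array([0.04265044, 0.        , 0.        , 0.        , 0.        ]), 'rvec': array([ 2.12872175, -2.15403629,  0.16986272]), 'tvec': array([-0.01775048,  0.47650472,  1.11094744])}
```

View pics/side0.png

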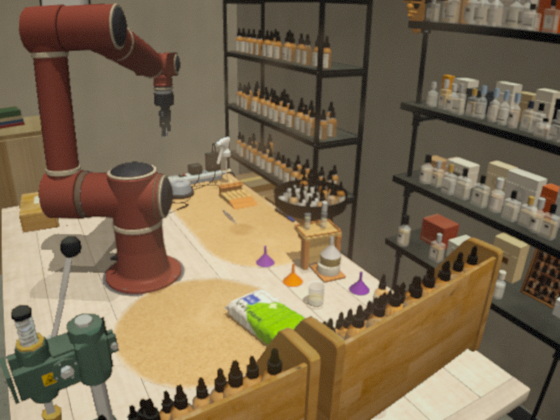

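View pics/top0.png

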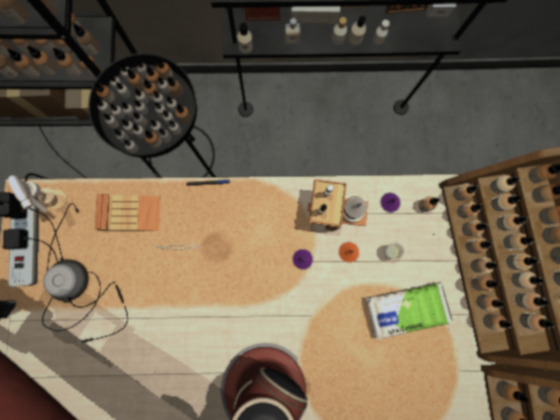

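Side view: the gate with its atomisers is at (320,240), the pile at (330,262) and the stand at (237,192). Top view: the gate is at (327,203), the pile at (355,208) and the stand at (128,212).

Things that could be taken for the steel funnel, in top pixels: grey one on the pile (355,208), orange (349,252), purple (303,259), purple (391,202). I choose the grey one because it stands on the tin and roll. The close crop will check that.

```bash
python3 - <<'E'
import cv2,numpy as np
t=cv2.imread("pics/top0.png");s=cv2.imread("pics/side0.png")
def c(im,x,y,w,h,W,H): return cv2.resize(im[y:y+h,x:x+w],(W,H),interpolation=cv2.INTER_CUBIC)
a=c(t,290,170,80,60,400,300);b=c(t,88,182,80,60,400,300)
d=c(s,285,195,80,90,267,300);e=c(s,205,165,67,50,400,300)
o=np.zeros((600,800,3),np.uint8);o[:300,:400]=a;o[:300,400:]=b;o[300:,:267]=d;o[300:,300:700]=e
cv2.imwrite("pics/c1.png",o)
E
```

```text
(no output)
```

View pics/c1.png

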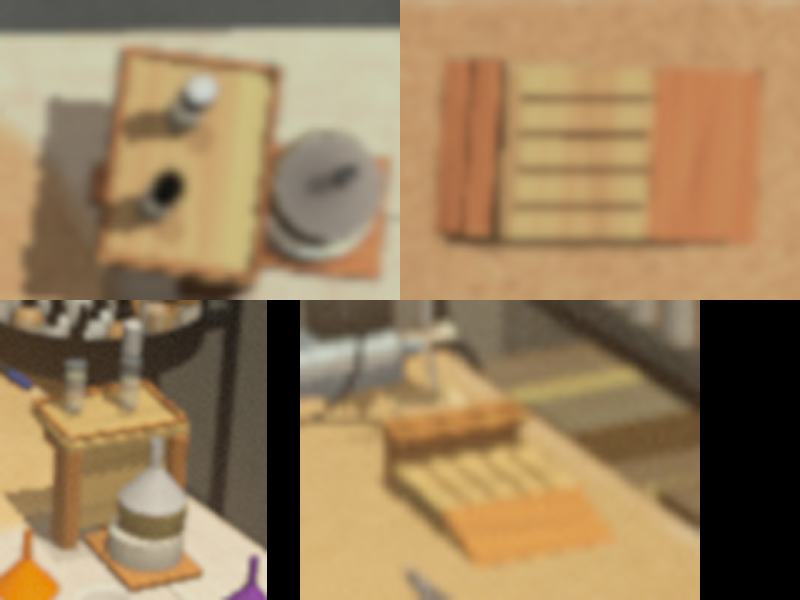

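The crop confirms the choice. The grey funnel stands mouth down on the tin and label roll, on the orange-brown board beside the gate. The orange and purple funnels are loose decoys. The board pad's far edge is at about top px (368,202)-(366,225), and the stand's ramp end faces right (world -y).

```bash
cat > h.py <<'E'
import cv2,numpy as np
from bench import camera_info
def ray(n,p):
    c=camera_info(n);R,_=cv2.Rodrigues(c["rvec"]);t=np.array(c["tvec"])
    u=cv2.undistortPoints(np.array([[p]],float),c["intrinsics"],c["dist_coeffs"])[0,0]
    return -R.T@t, R.T@np.array([u[0],u[1],1])
def on(n,p,z):
    o,d=ray(n,p); return o+d*(z-o[2])/d[2]
def proj(n,P):
    c=camera_info(n);return cv2.projectPoints(np.array(P,float).reshape(-1,1,3),c["rvec"],np.array(c["tvec"]),c["intrinsics"],c["dist_coeffs"])[0][:,0]
E
python3 - <<'E'
from h import *
np.set_printoptions(precision=4,suppress=True)
f=lambda x,y,ox,oy:(ox+x/5-.4,oy+y/5-.4)
T=lambda x,y:f(x,y,290,170)
S=lambda x,y:f(x-400,y,88,182)
print("cam",ray("top",(0,0))[0],ray("side",(0,0))[0])
print("shelf",*[on("top",T(*p),.111) for p in[(122,50),(280,68),(255,283),(100,262)]],sep="\n")
print("pad",*[on("top",T(*p),.009) for p in[(392,158),(378,275),(262,268)]],sep="\n")
print("grip?",on("top",T(95,185),.018))
print("atom a,b tops",on("top",T(203,88),.191),on("top",T(168,187),.191))
print("ramp foot",*[on("top",S(*p),0) for p in[(762,70),(752,243)]])
print("ramp top",*[on("top",S(*p),.02) for p in[(655,68),(650,242)]])
print("rail foot",*[on("top",S(*p),.037) for p in[(505,60),(500,243)]])
print("stand back bottom",*[on("top",S(*p),.04) for p in[(447,60),(440,240)]])
q=lambda x,y:(285+x/3.333-.4,195+(y-300)/3.333-.4)
print("side pad",*[on("side",q(*p),.009) for p in[(85,540),(140,588),(200,572)]],sep="\n")
E
```

```text
cam [ 0.298  -0.0195  1.1715] [-0.237  -1.1721  0.7002]
shelf
[ 0.5334 -0.1325  0.111 ]
[ 0.523  -0.2132  0.111 ]
[ 0.4125 -0.1963  0.111 ]
[ 0.424  -0.1184  0.111 ]
pad
[ 0.4926 -0.2921  0.009 ]
[ 0.4272 -0.2812  0.009 ]
[ 0.4318 -0.2174  0.009 ]
grip? [ 0.4779 -0.1255  0.018 ]
atom a,b tops [ 0.4968 -0.1618  0.191 ] [ 0.4496 -0.1438  0.191 ]
ramp foot [0.5169 0.2901 0.    ] [0.4194 0.2927 0.    ]
ramp top [0.5149 0.3434 0.02  ] [0.4186 0.3426 0.02  ]
rail foot [0.517  0.4189 0.037 ] [0.4173 0.4167 0.037 ]
stand back bottom [0.5168 0.4487 0.04  ] [0.419  0.4473 0.04  ]
side pad
[ 0.4322 -0.2036  0.009 ]
[ 0.4298 -0.2903  0.009 ]
[ 0.4887 -0.2939  0.009 ]
```

```bash
cat >> h.py <<'E'
from scipy.spatial.transform import Rotation as Ro
from bench import observe
def cur():
    s=observe(); return np.array(s["tool_pos"]),Ro.from_euler('xyz',s["eef_rot"],degrees=True),s
def goal(b_deg,lean,flip=0):
    """tool orientation: b_deg heading of handle direction, hand leaning to it"""
    a=np.radians(b_deg);l=np.radians(lean);b=np.array([np.cos(a),np.sin(a),0])
    z=-(np.sin(l)*b+np.cos(l)*np.array([0,0,1])); y=np.array([-b[1],b[0],0])*(-1 if flip else 1)
    return Ro.from_matrix(np.stack([np.cross(y,z),y,z],1))
def rows(p0,R0,p1,R1,n):
    w=(R0.inv()*R1).as_rotvec()/n; A=np.zeros((3,3));R=R0
    for i in range(n): A+=R.as_matrix(); R=R*Ro.from_rotvec(w)
    v=np.linalg.solve(A,np.array(p1)-p0)
    print("n",n,"v",np.round(v,4).tolist(),"w",np.round(w,4).tolist())
def wrist(R,j1,j23):
    M=(Ro.from_euler('y',j23,degrees=True).inv()*Ro.from_euler('z',j1,degrees=True).inv()*R).as_matrix()
    return np.degrees([np.arctan2(M[1,2],M[0,2]),np.arccos(M[2,2]),np.arctan2(M[2,1],-M[2,0])])-[0,0,90]
E
python3 - <<'E'
from h import *
np.set_printoptions(precision=3,suppress=True)
p,R,s=cur(); print(wrist(R,58.5,95.55))
for j1 in(-10,0,10):
  for j23 in (95,115):
    print(j1,j23,*[wrist(goal(b,42,f),j1,j23) for b in(83.5,-90) for f in(0,1)])
rows(p,R,[.48,.15,.30],R,10)
E
```

```text
[ 0.    84.559 -6.82 ]
-10 95 [ -42.193   83.946 -179.244] [-42.193  83.946   0.756] [ 41.286  92.922 -10.785] [  41.286   92.922 -190.785]
-10 115 [ -45.503   69.446 -165.043] [-45.503  69.446  14.957] [ 42.362  77.95  -24.126] [  42.362   77.95  -204.126]
0 95 [ -41.672   90.613 -171.829] [-41.672  90.613   8.171] [42.109 86.286 -3.35 ] [  42.109   86.286 -183.35 ]
0 115 [ -43.299   75.794 -158.262] [-43.299  75.794  21.738] [ 44.813  71.696 -17.329] [  44.813   71.696 -197.329]
10 95 [ -40.287   97.155 -164.295] [-40.287  97.155  15.705] [42.065 79.6    4.095] [  42.065   79.6   -175.905]
10 115 [ -40.401   81.846 -151.385] [-40.401  81.846  28.615] [ 46.542  65.205 -10.525] [  46.542   65.205 -190.525]
n 10 v [-0.0374, -0.0288, -0.005] w [0.0, 0.0, 0.0]
```

>>> {"name": "drive_tool", "arguments": {
  "plan": [
    [[-0.037,-0.029,-0.005],[0,0,0],1],
    [[-0.037,-0.029,-0.005],[0,0,0],1],
    [[-0.037,-0.029,-0.005],[0,0,0],1],
    [[-0.037,-0.029,-0.005],[0,0,0],1],
    [[-0.037,-0.029,-0.005],[0,0,0],1],
    [[-0.037,-0.029,-0.005],[0,0,0],1],
    [[-0.037,-0.029,-0.005],[0,0,0],1],
    [[-0.037,-0.029,-0.005],[0,0,0],1],
    [[-0.037,-0.029,-0.005],[0,0,0],1],
    [[-0.037,-0.029,-0.005],[0,0,0],1]
  ]
}}

```text
clock: 1.1
tool_pos: [0.4763, 0.148, 0.3001]
eef_rot: [-180.0, -0.0, 155.3]
wrist_force: [0.5, 0.1, -0.6]
finger_gap: 0.0853
grip_force: 0.0
```

```bash
python3 - <<'E'
from h import *
np.set_printoptions(precision=3,suppress=True)
p,R,s=cur(); print(p,R.as_euler('xyz',degrees=True),s["qpos"])
for b in(83.5,0,180,-90): print(b,wrist(goal(b,42,0),5,105))
g=goal(83.5,42,0); print("rel",(R.inv()*g).as_rotvec(degrees=True))
E
```

```text
[0.476 0.148 0.3  ] [-179.996   -0.015  155.32 ] [  8.706 -16.046 105.245   0.005  90.816 -56.614]
83.5 [ -41.073   86.36  -161.522]
0 [  3.748 116.842 -84.586]
180 [  -6.104   33.258 -261.17 ]
-90 [43.488 75.601 -6.558]
rel [  39.416   28.522 -102.65 ]
```

```bash
python3 - <<'E'
from h import *
p,R,s=cur()
rows(p,R,[.491,-.010,.163],goal(83.5,40,0),20)
print(on("top",(303,259),.03))
E
```

```text
n 20 v [0.0007, -0.0068, 0.0086] w [0.0328, 0.0237, -0.09]
[ 0.3339897  -0.10565021  0.03      ]
```

>>> {"name": "drive_tool", "arguments": {
  "plan": [
    [[0.0007,-0.0068,0.0086],[0.0328,0.0237,-0.09],1],
    [[0.0007,-0.0068,0.0086],[0.0328,0.0237,-0.09],1],
    [[0.0007,-0.0068,0.0086],[0.0328,0.0237,-0.09],1],
    [[0.0007,-0.0068,0.0086],[0.0328,0.0237,-0.09],1],
    [[0.0007,-0.0068,0.0086],[0.0328,0.0237,-0.09],1],
    [[0.0007,-0.0068,0.0086],[0.0328,0.0237,-0.09],1],
    [[0.0007,-0.0068,0.0086],[0.0328,0.0237,-0.09],1],
    [[0.0007,-0.0068,0.0086],[0.0328,0.0237,-0.09],1],
    [[0.0007,-0.0068,0.0086],[0.0328,0.0237,-0.09],1],
    [[0.0007,-0.0068,0.0086],[0.0328,0.0237,-0.09],1]
  ]
}}

```text
clock: 2.1
tool_pos: [0.4576, 0.0738, 0.2237]
eef_rot: [-169.1, -19.8, -154.1]
wrist_force: [0.1, -0.5, 0.2]
finger_gap: 0.0853
grip_force: 0.0
```

>>> {"name": "drive_tool", "arguments": {
  "plan": [
    [[0.0007,-0.0068,0.0086],[0.0328,0.0237,-0.09],0.6],
    [[0.0007,-0.0068,0.0086],[0.0328,0.0237,-0.09],0.6],
    [[0.0007,-0.0068,0.0086],[0.0328,0.0237,-0.09],0.6],
    [[0.0007,-0.0068,0.0086],[0.0328,0.0237,-0.09],0.6],
    [[0.0007,-0.0068,0.0086],[0.0328,0.0237,-0.09],0.6],
    [[0.0007,-0.0068,0.0086],[0.0328,0.0237,-0.09],0.6],
    [[0.0007,-0.0068,0.0086],[0.0328,0.0237,-0.09],0.6],
    [[0.0007,-0.0068,0.0086],[0.0328,0.0237,-0.09],0.6],
    [[0.0007,-0.0068,0.0086],[0.0328,0.0237,-0.09],0.6],
    [[0.0007,-0.0068,0.0086],[0.0328,0.0237,-0.09],0.6]
  ]
}}

```text
clock: 3.1
tool_pos: [0.4911, -0.0092, 0.1623]
eef_rot: [179.9, -40.1, -96.2]
wrist_force: [-0.4, 0.1, -0.3]
finger_gap: 0.0512
grip_force: 0.0
```

```bash
python3 - <<'E'
from h import *
from bench import get_image
np.set_printoptions(precision=4,suppress=True)
p,R,s=cur(); print(p,s["qpos"],s["finger_gap"])
print((R.inv()*goal(83.5,40,0)).as_rotvec())
G=goal(83.5,40,0)
rows(p,R,[.4844,-.067,.094],G,10)
t=get_image("top")[:,:,::-1];cv2.imwrite("pics/t2.png",cv2.resize(t[160:240,270:390],(780,520),interpolation=cv2.INTER_CUBIC))
E
```

```text
[ 0.4911 -0.0092  0.1623] [   9.1701   -1.3005  111.7353  -38.571    83.9622 -155.3206] 0.051189407975403084
[-0.001  -0.0012  0.0036]
n 10 v [0.0001, 0.0, 0.009] w [-0.0001, -0.0001, 0.0004]
```

View pics/t2.png

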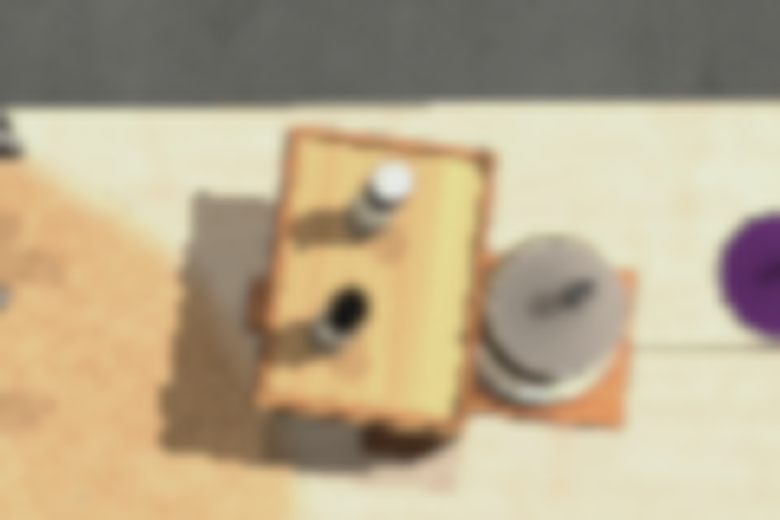

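The block end is visible just past the shelf edge at top px (308,207), as expected. The pile and the gate are undisturbed.

```bash
python3 - <<'E'
from h import *
for z in(.009,.018):print(on("top",(307.8,206.5),z),on("top",(308.9,206.5),z))
a,b=on("top",(367.6,201.1),.009),on("top",(365.3,224.9),.009);print(a,b,np.degrees(np.arctan2(*(a-b)[[1,0]])))
E
```

```text
[ 0.47964239 -0.12406526  0.009     ] [ 0.47960654 -0.12712889  0.009     ]
[ 0.47823649 -0.12325581  0.018     ] [ 0.47820092 -0.12629572  0.018     ]
[ 0.49292883 -0.29097481  0.009     ] [ 0.42632776 -0.28148126  0.009     ] -8.112489428637303
```

>>> {"name": "drive_tool", "arguments": {
  "plan": [
    [[0,0,0.009],[0,0,0],0.6],
    [[0,0,0.009],[0,0,0],0.6],
    [[0,0,0.009],[0,0,0],0.6],
    [[0,0,0.009],[0,0,0],0.6],
    [[0,0,0.009],[0,0,0],0.6],
    [[0,0,0.009],[0,0,0],0.6],
    [[0,0,0.009],[0,0,0],0.6],
    [[0,0,0.009],[0,0,0],0.6],
    [[0,0,0.009],[0,0,0],0.6],
    [[0,0,0.009],[0,0,0],0.6]
  ]
}}

```text
clock: 4.15
tool_pos: [0.4847, -0.0669, 0.0936]
eef_rot: [-179.9, -40.0, -96.6]
wrist_force: [-0.3, -0.3, 0.4]
finger_gap: 0.051
grip_force: 0.0
```

```bash
python3 - <<'E'
from h import *
p,R,s=cur();print(p,s["wrist_force"])
rows(p,R,[.4787,-.124,.025],goal(83.4,40,0),20)
E
```

```text
[ 0.48467921 -0.0668736   0.09359981] [-0.28814092 -0.34958167  0.38274469]
n 20 v [-0.0, -0.0, 0.0045] w [-0.0001, -0.0, 0.0]
```

>>> {"name": "drive_tool", "arguments": {
  "plan": [
    [[0,0,0.008],[0,0,0],0.6],
    [[0,0,0.008],[0,0,0],0.6],
    [[0,0,0.008],[0,0,0],0.6],
    [[0,0,0.008],[0,0,0],0.6],
    [[0,0,0.008],[0,0,0],0.6],
    [[0,0,0.008],[0,0,0],0.6],
    [[0,0,0.008],[0,0,0],0.6],
    [[0,0,0.008],[0,0,0],0.6],
    [[0,0,0.008],[0,0,0],0.6],
    [[0,0,0.008],[0,0,0],0.6]
  ]
}}

```text
clock: 5.15
tool_pos: [0.4789, -0.1179, 0.0324]
eef_rot: [-179.9, -40.0, -96.6]
wrist_force: [0.8, -0.6, -0.4]
finger_gap: 0.051
grip_force: 0.0
```

```bash
python3 - <<'E'
from h import *
p,R,s=cur();print(p,s["wrist_force"])
rows(p,R,[.4787,-.124,.025],R,5)
E
```

```text
[ 0.47892092 -0.11791165  0.03239393] [ 0.82379098 -0.577176   -0.3878335 ]
n 5 v [-0.0, -0.0001, 0.0019] w [0.0, 0.0, 0.0]
```

>>> {"name": "drive_tool", "arguments": {
  "plan": [
    [[0,0,0.003],[0,0,0],0.6],
    [[0,0,0.003],[0,0,0],0.6],
    [[0,0,0.003],[0,0,0],0.6],
    [[0,0,0],[0,0,0],0.5],
    [[0,0,0],[0,0,0],0.4],
    [[0,0,0],[0,0,0],0.36],
    [[0,0,0],[0,0,0],0.33],
    [[0,0,0],[0,0,0],0.31],
    [[0,0,0],[0,0,0],0.31],
    [[0,0,0],[0,0,0],0.31]
  ],
  "newtons": 60
}}

```text
clock: 6.15
tool_pos: [0.4785, -0.1232, 0.0262]
eef_rot: [-179.9, -40.0, -96.6]
wrist_force: [0.2, -0.1, 0.3]
finger_gap: 0.0262
grip_force: 0.3
```

>>> {"name": "drive_tool", "arguments": {
  "plan": [
    [[0,0,0],[0,0,0],0.28],
    [[0,0,0],[0,0,0],0.24],
    [[0,0,0],[0,0,0],0.2],
    [[0,0,0],[0,0,0],0.1],
    [[0,0,0],[0,0,0],0],
    [[0,0,0],[0,0,0],0],
    [[0,0,0],[0,0,0],0],
    [[0,0,0],[0,0,0],0],
    [[0,0,0],[0,0,0],0],
    [[0,0,0],[0,0,0],0]
  ]
}}

```text
clock: 7.15
tool_pos: [0.4786, -0.1232, 0.0264]
eef_rot: [-179.9, -40.0, -96.6]
wrist_force: [0.4, 4.2, 5.6]
finger_gap: 0.0218
grip_force: 59.0
```

```bash
python3 - <<'E'
from h import *
from bench import get_image
p,R,s=cur(); print(p,s["wrist_force"])
b=np.array([.13,.9915,0])
print((R.inv().apply(b)).round(4),"up",R.inv().apply([0,0,1]).round(4))
t=get_image("top")[:,:,::-1];q=get_image("side")[:,:,::-1]
o=np.hstack([cv2.resize(t[160:240,290:370],(400,400),interpolation=2),cv2.resize(q[195:285,280:370],(400,400),interpolation=2)])
cv2.imwrite("pics/c3.png",o)
E
```

```text
[ 0.47862927 -0.12318079  0.02640291] [0.38429072 4.18679133 5.62727941]
[-0.7658 -0.0166 -0.6429] up [ 0.643  -0.0015 -0.7659]
```

View pics/c3.png

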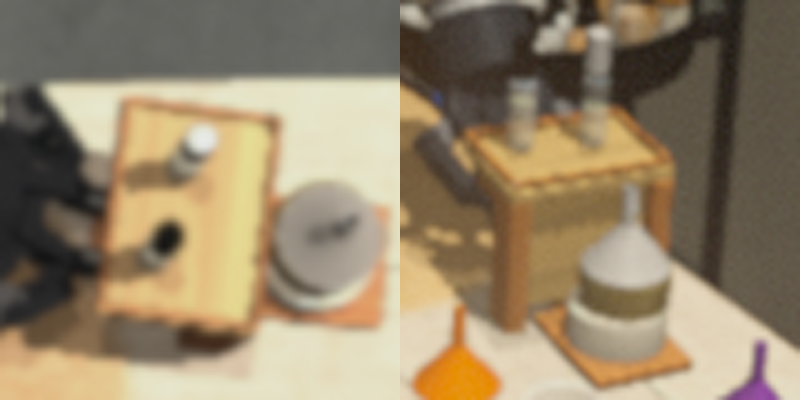

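Grip holds at 59 N, and the pile, shelf and atomisers are unchanged. Next I draw the board slowly along gate +y.

>>> {"name": "drive_tool", "arguments": {
  "plan": [
    [[-0.0023,-0.0001,-0.0024],[0,0,0],0],
    [[-0.0031,-0.0001,-0.0026],[0,0,0],0],
    [[-0.0031,0,-0.0026],[0,0,0],0],
    [[-0.0031,-0.0001,-0.0026],[0,0,0],0],
    [[-0.0031,0,-0.0026],[0,0,0],0],
    [[-0.0031,-0.0001,-0.0026],[0,0,0],0],
    [[-0.0031,0,-0.0026],[0,0,0],0],
    [[-0.0031,-0.0001,-0.0026],[0,0,0],0],
    [[-0.0031,0,-0.0026],[0,0,0],0],
    [[-0.0031,-0.0001,-0.0026],[0,0,0],0]
  ]
}}

```text
clock: 8.25
tool_pos: [0.4834, -0.0836, 0.0264]
eef_rot: [-179.9, -40.0, -96.6]
wrist_force: [-1.4, -5.4, 3.3]
finger_gap: 0.0221
grip_force: 59.0
```

```bash
python3 - <<'E'
from h import *
from bench import get_image
p,R,s=cur(); print(p,s["wrist_force"],s["qpos"].round(1))
t=get_image("top")[:,:,::-1];q=get_image("side")[:,:,::-1]
o=np.hstack([cv2.resize(t[160:240,290:370],(400,400),interpolation=2),cv2.resize(q[195:285,280:370],(400,400),interpolation=2)])
cv2.imwrite("pics/c4.png",o)
E
```

```text
[ 0.48340962 -0.08357807  0.02638944] [-1.35119611 -5.40733111  3.27428857] [   1.     8.7  117.   -43.6   67.7 -150.4]
```

View pics/c4.png

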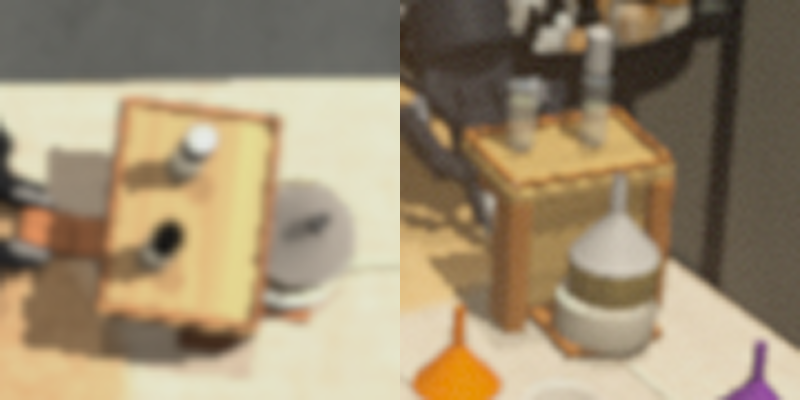

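The board slides and the pile is up against the fence, still standing. I continue a bit slower through the part where the pile drops off.

>>> {"name": "drive_tool", "arguments": {
  "plan": [
    [[-0.0023,-0.0001,-0.0019],[0,0,0],0],
    [[-0.0023,0,-0.0019],[0,0,0],0],
    [[-0.0023,-0.0001,-0.0019],[0,0,0],0],
    [[-0.0023,0,-0.0019],[0,0,0],0],
    [[-0.0023,-0.0001,-0.0019],[0,0,0],0],
    [[-0.0023,0,-0.0019],[0,0,0],0],
    [[-0.0023,-0.0001,-0.0019],[0,0,0],0],
    [[-0.0023,0,-0.0019],[0,0,0],0],
    [[-0.0023,-0.0001,-0.0019],[0,0,0],0],
    [[-0.0023,0,-0.0019],[0,0,0],0]
  ]
}}

```text
clock: 9.35
tool_pos: [0.4872, -0.0545, 0.0264]
eef_rot: [-180.0, -40.1, -96.6]
wrist_force: [-0.7, -6.0, 4.7]
finger_gap: 0.0221
grip_force: 59.0
```

>>> {"name": "drive_tool", "arguments": {
  "plan": [
    [[-0.0023,-0.0001,-0.0019],[0,0,0],0],
    [[-0.0023,0,-0.0019],[0,0,0],0],
    [[-0.0023,-0.0001,-0.0019],[0,0,0],0],
    [[-0.0023,0,-0.0019],[0,0,0],0],
    [[-0.0023,-0.0001,-0.0019],[0,0,0],0],
    [[-0.0023,0,-0.0019],[0,0,0],0],
    [[-0.0023,-0.0001,-0.0019],[0,0,0],0],
    [[-0.0023,0,-0.0019],[0,0,0],0],
    [[-0.0023,-0.0001,-0.0019],[0,0,0],0],
    [[-0.0023,0,-0.0019],[0,0,0],0]
  ]
}}

```text
clock: 10.35
tool_pos: [0.4916, -0.0245, 0.0264]
eef_rot: [-179.9, -40.0, -96.6]
wrist_force: [-1.3, -4.2, 6.8]
finger_gap: 0.0216
grip_force: 59.3
```

>>> {"name": "drive_tool", "arguments": {
  "plan": [
    [[-0.0038,-0.0001,-0.0032],[0,0,0],0],
    [[-0.0038,-0.0001,-0.0032],[0,0,0],0],
    [[-0.0038,-0.0001,-0.0032],[0,0,0],0],
    [[-0.0038,-0.0001,-0.0032],[0,0,0],0],
    [[-0.0038,-0.0001,-0.0032],[0,0,0],0],
    [[-0.0038,-0.0001,-0.0032],[0,0,0],0],
    [[-0.0038,-0.0001,-0.0032],[0,0,0],0],
    [[-0.0038,-0.0001,-0.0032],[0,0,0],0],
    [[-0.0038,-0.0001,-0.0032],[0,0,0],0],
    [[-0.0038,-0.0001,-0.0032],[0,0,0],0]
  ]
}}

```text
clock: 11.35
tool_pos: [0.498, 0.0248, 0.0264]
eef_rot: [-179.9, -40.0, -96.6]
wrist_force: [0.0, -3.6, 5.3]
finger_gap: 0.0219
grip_force: 59.3
```

```bash
python3 - <<'E'
from h import *
from bench import get_image
p,R,s=cur(); print(p,s["wrist_force"],s["qpos"].round(1))
t=get_image("top")[:,:,::-1];q=get_image("side")[:,:,::-1]
o=np.hstack([cv2.resize(t[160:240,290:370],(400,400),interpolation=2),cv2.resize(q[195:285,280:370],(400,400),interpolation=2)])
o2=cv2.resize(t[180:230,230:330],(400,200),interpolation=2)
cv2.imwrite("pics/c5.png",np.vstack([o,np.hstack([o2,o2*0])]))
E
```

```text
[0.49800814 0.02482196 0.026353  ] [ 0.02352609 -3.58052445  5.33995909] [  12.6   13.6  111.3  -39.1   74.6 -143.5]
```

View pics/c5.png

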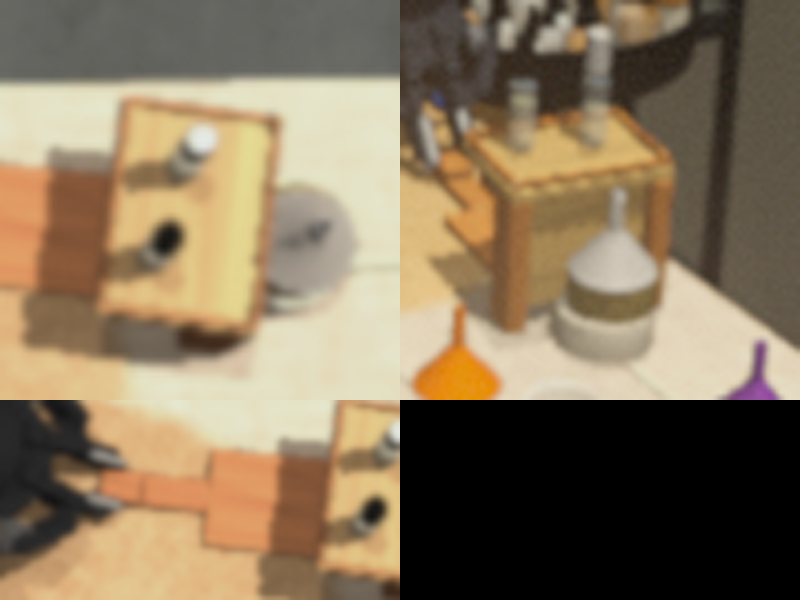

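The pile has come down on the table upright and in order. The board's pad is coming out under the shelf at crop bottom (265,500). I draw it clear of the shelf, then lift.

>>> {"name": "drive_tool", "arguments": {
  "plan": [
    [[-0.0046,-0.0001,-0.0039],[0,0,0],0],
    [[-0.0046,-0.0001,-0.0039],[0,0,0],0],
    [[-0.0046,-0.0001,-0.0039],[0,0,0],0],
    [[-0.0046,-0.0001,-0.0039],[0,0,0],0],
    [[-0.0046,-0.0001,-0.0039],[0,0,0],0],
    [[-0.0046,-0.0001,-0.0039],[0,0,0],0],
    [[-0.0046,-0.0001,-0.0039],[0,0,0],0],
    [[-0.0046,-0.0001,-0.0039],[0,0,0],0],
    [[-0.0046,-0.0001,-0.0039],[0,0,0],0],
    [[-0.0046,-0.0001,-0.0039],[0,0,0],0]
  ],
  "newtons": 90
}}

```text
clock: 12.45
tool_pos: [0.5056, 0.0847, 0.0265]
eef_rot: [-179.9, -40.0, -96.6]
wrist_force: [-0.4, -3.8, 5.8]
finger_gap: 0.0205
grip_force: 88.2
```

```bash
cat > m.py <<'E'
from h import *
from bench import get_image
def board(z=.009,roi=None):
    im=get_image("top"); hsv=cv2.cvtColor(im,cv2.COLOR_RGB2HSV)
    x0,y0,x1,y1=roi
    return im,hsv[y0:y1,x0:x1]
E
python3 - <<'E'
from m import *
p,R,s=cur();print(p,s["wrist_force"])
im=get_image("top")
q=proj("top",[[p[0]-.0195,p[1]-.1662,.009],[p[0]-.0195+.035,p[1]-.167-.004,.009],[p[0]-.0195-.035,p[1]-.163,.009]])
print(q)
cv2.imwrite("pics/c6.png",cv2.resize(im[175:235,210:320,::-1],(770,420),interpolation=2))
E
```

```text
[0.50559395 0.08468065 0.02649058] [-0.38451634 -3.81740178  5.82715528]
[[292.48671977 204.39160378]
 [293.95608592 192.04309058]
 [291.58159068 216.84741218]]
```

View pics/c6.png

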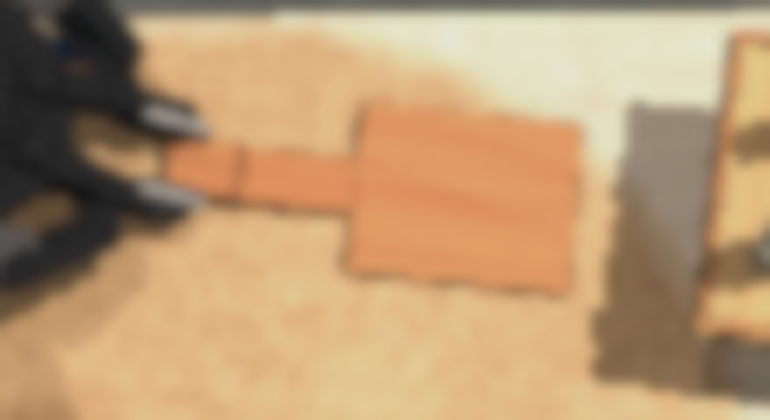

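The board is fully out: pad corners at top px (293,193), (291,217), (262,190) and (260,214), held by the outer end of the block.

```bash
python3 - <<'E'
from h import *
p,R,s=cur()
c=[on("top",(210+x/7-.43,175+y/7-.43),.009) for x,y in[(582,125),(570,293),(365,103),(350,272)]]
e=(c[0]+c[1])/2;f=(c[2]+c[3])/2;d=f-e
print(e,f,"yaw",np.degrees(np.arctan2(d[1],d[0])),np.degrees(np.arctan2(*(c[0]-c[1])[[1,0]]))+90,np.degrees(np.arctan2(*(c[2]-c[3])[[1,0]]))+90,np.linalg.norm(d))
print(p-e,np.degrees(np.arctan2(*(p-e)[[1,0]])))
print("tool heading",np.degrees(np.arctan2(*(-R.as_matrix()[:,2])[[1,0]])))
print(R.inv().apply([0,0,.013]),R.inv().apply([0,0,-.1008]))
E
```

```text
[ 0.4861648  -0.07976927  0.009     ] [0.49587345 0.00721741 0.009     ] yaw 83.63153568257364 84.86221099910459 84.54481310039858 0.08752679588195972
[0.01961333 0.16519051 0.01749298] 83.2288797639385
tool heading 83.56008116525078
[ 8.35555513e-03 -1.26043006e-05 -9.95914352e-03] [-6.47876890e-02  9.77318074e-05  7.72216666e-02]
```

>>> {"name": "drive_tool", "arguments": {
  "plan": [
    [[0.0042,0,-0.005],[0,0,0],0],
    [[0.0084,0,-0.01],[0,0,0],0],
    [[0.0084,0,-0.01],[0,0,0],0],
    [[0.0084,0,-0.01],[0,0,0],0],
    [[0.0084,0,-0.01],[0,0,0],0],
    [[0.0084,0,-0.01],[0,0,0],0],
    [[0.0084,0,-0.01],[0,0,0],0],
    [[0.0084,0,-0.01],[0,0,0],0],
    [[0.0084,0,-0.01],[0,0,0],0],
    [[0.0042,0,-0.005],[0,0,0],0]
  ]
}}

```text
clock: 13.5
tool_pos: [0.5061, 0.0845, 0.1456]
eef_rot: [-179.8, -40.0, -96.7]
wrist_force: [0.5, 0.3, -1.0]
finger_gap: 0.0205
grip_force: 88.3
```

>>> {"name": "drive_tool", "arguments": {
  "plan": [
    [[0,0,0],[-0.0324,0,0.0386],0],
    [[0,0,0],[-0.0648,0,0.0772],0],
    [[0,0,0],[-0.0648,0,0.0772],0],
    [[0,0,0],[-0.0648,0,0.0772],0],
    [[0,0,0],[-0.0648,0,0.0772],0],
    [[0,0,0],[-0.0648,0,0.0772],0],
    [[0,0,0],[-0.0648,0,0.0772],0],
    [[0,0,0],[-0.0648,0,0.0772],0],
    [[0,0,0],[-0.0648,0,0.0772],0],
    [[0,0,0],[-0.0648,0,0.0772],0]
  ]
}}

```text
clock: 14.5
tool_pos: [0.5056, 0.0843, 0.1437]
eef_rot: [-180.0, -40.0, -151.6]
wrist_force: [0.6, -0.4, 0.1]
finger_gap: 0.0208
grip_force: 88.3
```

```bash
python3 - <<'E'
from h import *
p,R,s=cur();print(p,s["wrist_force"],s["wrist_torque"],s["qpos"].round(1),s["finger_gap"])
z=-R.as_matrix()[:,2];h=np.degrees(np.arctan2(z[1],z[0]));print("heading",h,"y z",R.as_matrix()[2,1])
rows(p,R,[.4675,.085,.10],goal(-90,40,0),20)
E
```

```text
[0.50562442 0.08433306 0.14370512] [ 0.62272454 -0.39505483  0.06126873] [ 0.2068949  -0.38537759 -0.04351182] [   7.8   17.7   92.5  -13.7  107.4 -110.3] 0.02081793388500089
heading 28.434427255656683 y z -0.00045710905824164483
n 20 v [0.0002, -0.001, 0.003] w [-0.0664, 0.0, 0.0791]
```

>>> {"name": "drive_tool", "arguments": {
  "plan": [
    [[0,0,0],[-0.0664,0,0.0791],0],
    [[0,0,0],[-0.0664,0,0.0791],0],
    [[0,0,0],[-0.0664,0,0.0791],0],
    [[0,0,0],[-0.0664,0,0.0791],0],
    [[0,0,0],[-0.0664,0,0.0791],0],
    [[0,0,0],[-0.0664,0,0.0791],0],
    [[0,0,0],[-0.0664,0,0.0791],0],
    [[0,0,0],[-0.0664,0,0.0791],0],
    [[0,0,0],[-0.0664,0,0.0791],0],
    [[0,0,0],[-0.0664,0,0.0791],0]
  ]
}}

```text
clock: 15.5
tool_pos: [0.5056, 0.084, 0.1437]
eef_rot: [-180.0, -40.0, 149.2]
wrist_force: [0.0, 0.3, -1.1]
finger_gap: 0.0204
grip_force: 88.3
```

>>> {"name": "drive_tool", "arguments": {
  "plan": [
    [[0,0,0],[-0.0664,0,0.0791],0],
    [[0,0,0],[-0.0664,0,0.0791],0],
    [[0,0,0],[-0.0664,0,0.0791],0],
    [[0,0,0],[-0.0664,0,0.0791],0],
    [[0,0,0],[-0.0664,0,0.0791],0],
    [[0,0,0],[-0.0664,0,0.0791],0],
    [[0,0,0],[-0.0664,0,0.0791],0],
    [[0,0,0],[-0.0664,0,0.0791],0],
    [[0,0,0],[-0.0664,0,0.0791],0],
    [[0,0,0],[-0.0332,0,0.0396],0]
  ]
}}

```text
clock: 16.5
tool_pos: [0.5048, 0.084, 0.1434]
eef_rot: [-180.0, -40.0, 93.1]
wrist_force: [0.6, -0.8, -0.2]
finger_gap: 0.0209
grip_force: 88.4
```

```bash
python3 - <<'E'
from h import *
from bench import get_image
p,R,s=cur();print(p,s["wrist_force"],s["wrist_torque"],s["qpos"].round(1),s["finger_gap"])
z=-R.as_matrix()[:,2];h=np.degrees(np.arctan2(z[1],z[0]));print("heading",h,"y z",R.as_matrix()[2,1])
rows(p,R,[.4675,.085,.06],goal(-90,40,0),10)
t=get_image("top")[:,:,::-1];q=get_image("side")[:,:,::-1]
cv2.imwrite("pics/c7.png",np.vstack([cv2.resize(t[180:245,80:260],(780,282),interpolation=2),cv2.resize(q[130:230,150:390][:, :],(780,318),interpolation=2)]))
E
```

```text
[0.50475863 0.08400515 0.14344625] [ 0.60711568 -0.77270997 -0.2195659 ] [-0.42313321 -0.00662088  0.06950283] [-17.4  -1.6 114.1  37.2  85.1 -29.6] 0.02093928048215641
heading -86.91759276789944 y z -5.203017374472152e-05
n 10 v [-0.0052, -0.0037, 0.0065] w [-0.0035, 0.0001, 0.0041]
```

View pics/c7.png

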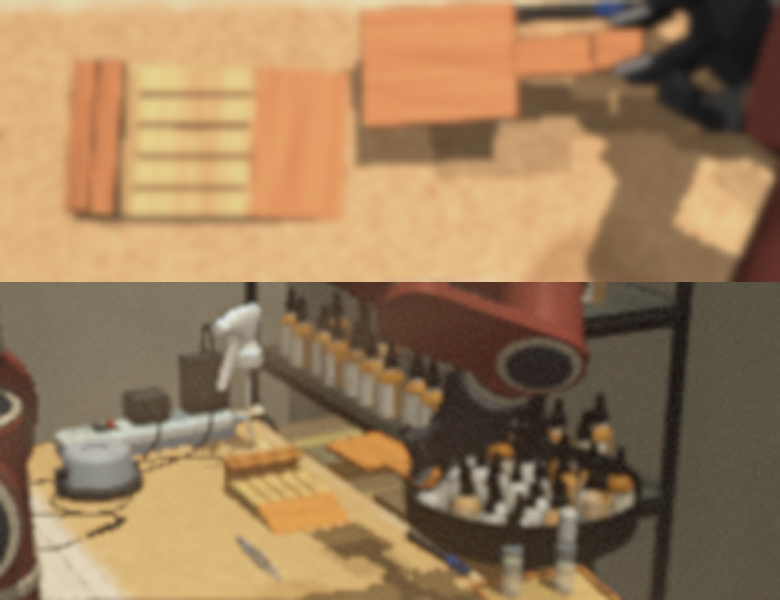

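The board is turned round, flat and level, with its wide end facing the ramp. Its pad is at top px (182,195). It now needs to shift about -37 mm in x and turn about -3°, and the marker lies off at (208,182).

```bash
python3 - <<'E'
from h import *
p,R,s=cur()
rows(p,R,[.4675,.085,.065],goal(-90,40,0),10)
for q in[(187,184),(229,181)]: print(on("top",q,.006))
c=lambda x,y,z:on("top",(80+x/4.333-.4,180+y/4.333-.4),z)
zt=p[2]-.0174
for q in [(362,12),(365,125),(515,10),(517,118)]: print("pad",c(*q,zt))
print("foot",c(347,70,0),c(342,217,0))
E
```

```text
n 10 v [-0.0049, -0.0037, 0.0061] w [-0.0036, 0.0001, 0.0044]
[0.54811927 0.21391052 0.006     ]
[0.555464  0.0960165 0.006    ]
pad [0.52717377 0.24980241 0.12612012]
pad [0.4606318  0.24627001 0.12612012]
pad [0.52742925 0.16112662 0.12612012]
pad [0.46369285 0.15904928 0.12612012]
foot [0.51648407 0.29092809 0.        ] [0.42079779 0.291294   0.        ]
```

>>> {"name": "drive_tool", "arguments": {
  "plan": [
    [[-0.0049,-0.0037,0.0061],[-0.0036,0,0.0044],0],
    [[-0.0049,-0.0037,0.0061],[-0.0036,0,0.0044],0],
    [[-0.0049,-0.0037,0.0061],[-0.0036,0,0.0044],0],
    [[-0.0049,-0.0037,0.0061],[-0.0036,0,0.0044],0],
    [[-0.0049,-0.0037,0.0061],[-0.0036,0,0.0044],0],
    [[-0.0049,-0.0037,0.0061],[-0.0036,0,0.0044],0],
    [[-0.0049,-0.0037,0.0061],[-0.0036,0,0.0044],0],
    [[-0.0049,-0.0037,0.0061],[-0.0036,0,0.0044],0],
    [[-0.0049,-0.0037,0.0061],[-0.0036,0,0.0044],0],
    [[-0.0049,-0.0037,0.0061],[-0.0036,0,0.0044],0]
  ]
}}

```text
clock: 17.6
tool_pos: [0.4683, 0.0849, 0.065]
eef_rot: [180.0, -40.0, 90.0]
wrist_force: [-0.8, -0.2, -1.0]
finger_gap: 0.0208
grip_force: 88.4
```

```bash
python3 - <<'E'
from h import *
from bench import get_image
p,R,s=cur();print(p,s["qpos"].round(1))
z=-R.as_matrix()[:,2];print("heading",np.degrees(np.arctan2(z[1],z[0])))
t=get_image("top");im=cv2.resize(t[180:245,80:260],None,fx=8,fy=8,interpolation=2)
hs=cv2.cvtColor(t,cv2.COLOR_RGB2HSV)
for y in range(190,232,3):print(y,[tuple(int(v) for v in t[y,x]) for x in range(146,184,6)])
G=goal(-90,40,0)
rows(p,R,[.4675,.115,.034],G,10)
print(R.inv().apply([0,1,0]).round(3),R.inv().apply([0,0,1]).round(3))
E
```

```text
[0.46827885 0.08486623 0.06495414] [-1.900e+01 -1.000e-01  1.216e+02  3.860e+01  7.720e+01 -3.420e+01]
heading -90.07159526984184
190 [(221, 175, 124), (224, 180, 128), (225, 182, 129), (226, 184, 131), (223, 177, 125), (225, 180, 127), (224, 179, 127)]
193 [(220, 172, 121), (221, 173, 122), (224, 179, 127), (224, 180, 127), (224, 177, 125), (224, 179, 126), (226, 182, 128)]
196 [(224, 157, 105), (223, 159, 107), (220, 160, 110), (226, 182, 128), (223, 178, 125), (222, 174, 121), (225, 179, 126)]
199 [(225, 152, 98), (225, 151, 98), (224, 150, 98), (225, 182, 129), (211, 158, 110), (225, 155, 101), (225, 153, 100)]
202 [(225, 153, 99), (225, 152, 98), (225, 151, 99), (223, 177, 126), (194, 140, 95), (224, 152, 98), (224, 153, 99)]
205 [(225, 152, 99), (225, 153, 99), (225, 152, 99), (225, 180, 128), (190, 133, 90), (225, 151, 98), (226, 152, 99)]
208 [(225, 153, 99), (225, 154, 100), (225, 153, 100), (226, 182, 130), (201, 140, 94), (222, 145, 94), (219, 142, 93)]
211 [(224, 152, 98), (225, 155, 100), (225, 154, 101), (225, 184, 130), (203, 141, 95), (225, 149, 97), (225, 151, 98)]
214 [(222, 148, 96), (225, 155, 101), (225, 154, 101), (226, 185, 131), (203, 141, 95), (223, 147, 96), (225, 150, 97)]
217 [(221, 145, 94), (225, 155, 100), (224, 154, 101), (226, 183, 130), (218, 158, 107), (224, 147, 96), (223, 147, 96)]
220 [(221, 144, 94), (225, 156, 101), (222, 153, 100), (227, 185, 132), (222, 159, 107), (226, 151, 99), (225, 151, 98)]
223 [(222, 145, 94), (225, 156, 101), (225, 158, 105), (226, 184, 131), (174, 126, 89), (166, 112, 74), (159, 109, 71)]
226 [(223, 146, 95), (225, 156, 101), (226, 161, 107), (226, 183, 130), (184, 148, 105), (177, 139, 99), (177, 139, 99)]
229 [(211, 140, 92), (216, 147, 96), (225, 164, 110), (225, 181, 128), (226, 183, 130), (225, 180, 127), (223, 180, 127)]
n 10 v [0.0003, -0.0001, 0.0043] w [0.0001, 0.0, -0.0001]
[ 0.766 -0.001  0.643] [ 0.643  0.    -0.766]
```

```bash
cat > edges.py <<'E'
from h import *
from bench import get_image
def edge(t,col,lo,hi):
    # sub-pixel rows where G-ratio crosses 0.745, scanning col mean from lo to hi
    f=(t[...,1].astype(float)/t[...,0])[:,col-1:col+2].mean(1); th=.74
    ys=[y for y in range(lo,hi) if f[y]<th]
    a,b=ys[0],ys[-1]
    return a-(th-f[a])/(f[a-1]-f[a]), b+(th-f[b])/(f[b+1]-f[b])
E
python3 - <<'E'
from edges import *
p,R,s=cur();t=get_image("top")
for col in(180,188,196,204):
    a,b=edge(t,col,190,221); A,B=on("top",(col,a),p[2]-.0174),on("top",(col,b),p[2]-.0174);print(col,a,b,A[:2],B[:2],(A[0]+B[0])/2)
for col in(146,150,155):
    z={146:.02*(1-0/20),150:.013,155:.006}[col]
    a,b=edge(t,col,190,236); A,B=on("top",(col,a),z),on("top",(col,b),z);print(col,a,b,A[:2],B[:2],(A[0]+B[0])/2)
E
```

```text
180 198.26658979322406 230.28342245989302 [0.50039026 0.22398215] [0.41362001 0.22207145] 0.45700513619701777
188 198.07438635065697 226.87033557046985 [0.50067404 0.20247337] [0.42250145 0.20098812] 0.46158774845839157
196 197.89411933955734 234.07000000000005 [0.50092452 0.18093925] [0.40294837 0.1793543 ] 0.4519364457309506
204 204.411751064956 218.84963700909017 [0.48282604 0.15914862] [0.44358402 0.15863544] 0.4632050292437544
146 195.1228257943897 230.22831212432357 [0.5149439  0.32319997] [0.41764864 0.31985095] 0.4662962717065152
150 195.42449859614857 230.31933099925573 [0.51528913 0.31423019] [0.41798177 0.31102204] 0.46663544878383045
155 195.90205641523247 230.36364233736853 [0.51509156 0.30233053] [0.41840382 0.29931846] 0.46674769025258245
```

>>> {"name": "drive_tool", "arguments": {
  "plan": [
    [[0.0025,0.0001,0.0061],[0,0,0],0],
    [[0.0025,0.0001,0.0061],[0,0,0],0],
    [[0.0025,0.0001,0.0061],[0,0,0],0],
    [[0.0025,0.0001,0.0061],[0,0,0],0],
    [[0.0025,0.0001,0.0061],[0,0,0],0],
    [[0.0025,0.0001,0.0061],[0,0,0],0],
    [[0.0025,0.0001,0.0061],[0,0,0],0],
    [[0.0025,0.0001,0.0061],[0,0,0],0],
    [[0.0025,0.0001,0.0061],[0,0,0],0],
    [[0.0025,0.0001,0.0061],[0,0,0],0]
  ]
}}

```text
clock: 18.7
tool_pos: [0.4696, 0.1437, 0.0346]
eef_rot: [180.0, -40.0, 90.0]
wrist_force: [0.3, -0.0, -1.4]
finger_gap: 0.0205
grip_force: 88.5
```

>>> {"name": "drive_tool", "arguments": {
  "plan": [
    [[0.0036,0,0.0012],[0,0,0],0],
    [[0.0036,0,0.0012],[0,0,0],0],
    [[0.0036,0,0.0012],[0,0,0],0],
    [[0.0036,0,0.0012],[0,0,0],0],
    [[0.0036,0,0.0012],[0,0,0],0],
    [[0.0036,0,0.0012],[0,0,0],0],
    [[0.0036,0,0.0012],[0,0,0],0],
    [[0.0036,0,0.0012],[0,0,0],0],
    [[0.0036,0,0.0012],[0,0,0],0],
    [[0.0036,0,0.0012],[0,0,0],0]
  ]
}}

```text
clock: 19.7
tool_pos: [0.4696, 0.1788, 0.0489]
eef_rot: [180.0, -40.0, 90.0]
wrist_force: [-0.1, -0.3, -0.1]
finger_gap: 0.0209
grip_force: 88.4
```

```bash
python3 - <<'E'
from edges import *
p,R,s=cur();print(p,s["wrist_force"],s["wrist_torque"],s["qpos"].round(1),s["finger_gap"])
t=get_image("top");q=get_image("side")
cv2.imwrite("pics/c8.png",np.vstack([cv2.resize(t[185:240,85:235,::-1],(780,286),interpolation=2),cv2.resize(q[160:235,190:350,::-1],(640,300),interpolation=2)[:, :640].repeat(1,0) if 0 else cv2.resize(q[165:235,190:372,::-1],(780,300),interpolation=2)]))
E
```

```text
[0.46956959 0.17880303 0.04892883] [-0.0851937  -0.34687578 -0.0961937 ] [-0.38452113 -0.01925668  0.00229987] [ -7.7   1.  122.4  42.9  69.5 -28. ] 0.020851377159935843
```

View pics/c8.png

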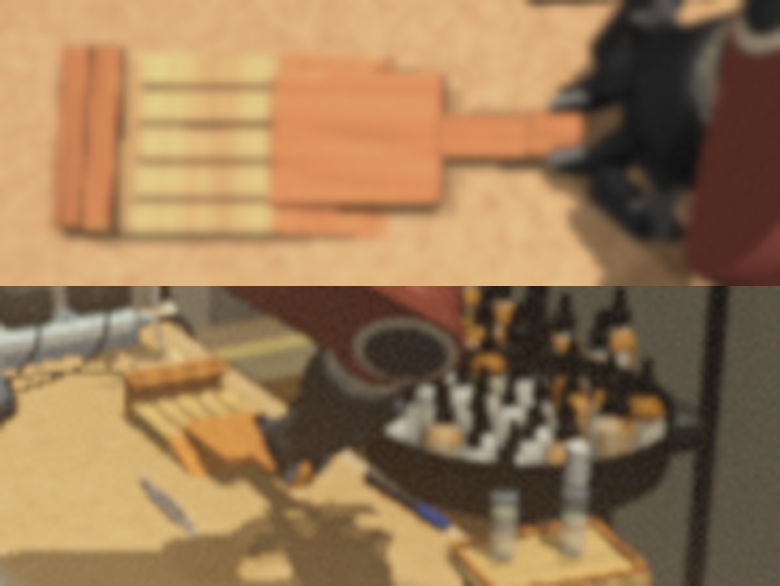

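The board is centred on the ramp, flat, with its edge at the start of the deck (crop x≈272, rows 73-206 against the stand's 50-236). The force is near zero. I slide it in.

>>> {"name": "drive_tool", "arguments": {
  "plan": [
    [[0.0053,0,0.0046],[0,0,0],0],
    [[0.0053,0,0.0046],[0,0,0],0],
    [[0.0053,0,0.0046],[0,0,0],0],
    [[0.0053,0,0.0046],[0,0,0],0],
    [[0.0053,0,0.0046],[0,0,0],0],
    [[0.0053,0,0.0046],[0,0,0],0],
    [[0.0053,0,0.0046],[0,0,0],0],
    [[0.0053,0,0.0046],[0,0,0],0],
    [[0.0053,0,0.0046],[0,0,0],0],
    [[0,0,0],[0,0,0],0]
  ]
}}

```text
clock: 20.8
tool_pos: [0.4694, 0.2424, 0.0478]
eef_rot: [180.0, -40.0, 90.0]
wrist_force: [0.2, -1.0, -0.6]
finger_gap: 0.0205
grip_force: 88.4
```

>>> {"name": "drive_tool", "arguments": {
  "plan": [
    [[0.0013,0,0.0015],[0,0,0],0],
    [[0.0013,0,0.0015],[0,0,0],0],
    [[0.0013,0,0.0015],[0,0,0],0],
    [[0.0013,0,0.0015],[0,0,0],0],
    [[0.0013,0,0.0015],[0,0,0],0],
    [[0,0,0],[0,0,0],0],
    [[0,0,0],[0,0,0],0],
    [[0,0,0],[0,0,0],0],
    [[0,0,0],[0,0,0],0],
    [[0,0,0],[0,0,0],0]
  ]
}}

```text
clock: 21.8
tool_pos: [0.4697, 0.2515, 0.0463]
eef_rot: [180.0, -40.0, 90.0]
wrist_force: [0.6, 0.5, 0.5]
finger_gap: 0.0204
grip_force: 88.5
```

>>> {"name": "drive_tool", "arguments": {
  "plan": [
    [[0.0009,0,0.0008],[0,0,0],0],
    [[0.0009,0,0.0008],[0,0,0],0],
    [[0.0009,0,0.0008],[0,0,0],0],
    [[0.0009,0,0.0008],[0,0,0],0],
    [[0.0009,0,0.0008],[0,0,0],0],
    [[0.0009,0,0.0008],[0,0,0],0],
    [[0.0009,0,0.0008],[0,0,0],0],
    [[0.0009,0,0.0008],[0,0,0],0],
    [[0.0009,0,0.0008],[0,0,0],0],
    [[0.0009,0,0.0008],[0,0,0],0]
  ]
}}

```text
clock: 22.8
tool_pos: [0.4697, 0.2636, 0.0459]
eef_rot: [180.0, -40.0, 90.0]
wrist_force: [0.3, -1.7, 1.5]
finger_gap: 0.021
grip_force: 88.7
```

>>> {"name": "drive_tool", "arguments": {
  "plan": [
    [[0.0004,0,0.0003],[0,0,0],0],
    [[0.0004,0,0.0003],[0,0,0],0],
    [[0.0004,0,0.0003],[0,0,0],0],
    [[0.0004,0,0.0003],[0,0,0],0],
    [[0.0004,0,0.0003],[0,0,0],0],
    [[0.0004,0,0.0003],[0,0,0],0],
    [[0.0004,0,0.0003],[0,0,0],0],
    [[0.0004,0,0.0003],[0,0,0],0],
    [[0,0,0],[0,0,0],0],
    [[0,0,0],[0,0,0],0]
  ]
}}

```text
clock: 23.8
tool_pos: [0.4697, 0.2672, 0.0461]
eef_rot: [180.0, -40.0, 90.0]
wrist_force: [-0.5, -4.3, 2.2]
finger_gap: 0.0208
grip_force: 89.2
```

>>> {"name": "drive_tool", "arguments": {
  "plan": [
    [[0.0004,0,0.0003],[0,0,0],0],
    [[0.0004,0,0.0003],[0,0,0],0],
    [[0.0004,0,0.0003],[0,0,0],0],
    [[0.0004,0,0.0003],[0,0,0],0],
    [[0,0,0],[0,0,0],0],
    [[0,0,0],[0,0,0],0],
    [[0,0,0],[0,0,0],0],
    [[0,0,0],[0,0,0],0],
    [[0,0,0],[0,0,0],0],
    [[0,0,0],[0,0,0],0]
  ]
}}

```text
clock: 24.8
tool_pos: [0.4698, 0.2674, 0.046]
eef_rot: [180.0, -39.8, 90.1]
wrist_force: [-5.5, -18.7, 9.7]
finger_gap: 0.0209
grip_force: 90.9
```

The board is home: 19 N against the rail, with the tool stopped. Now I release gradually and look.

>>> {"name": "drive_tool", "arguments": {
  "plan": [
    [[0,0,0],[0,0,0],0.1],
    [[0,0,0],[0,0,0],0.2],
    [[0,0,0],[0,0,0],0.25],
    [[0,0,0],[0,0,0],0.3],
    [[0,0,0],[0,0,0],0.35],
    [[0,0,0],[0,0,0],0.4],
    [[0,0,0],[0,0,0],0.45],
    [[0,0,0],[0,0,0],0.5],
    [[0,0,0],[0,0,0],0.55],
    [[0,0,0],[0,0,0],0.6]
  ],
  "newtons": 20
}}

```text
clock: 25.8
tool_pos: [0.4696, 0.2696, 0.0462]
eef_rot: [180.0, -40.0, 90.0]
wrist_force: [-0.9, 0.1, 0.4]
finger_gap: 0.051
grip_force: 0.0
```

>>> {"name": "drive_tool", "arguments": {
  "plan": [
    [[0,0,-0.006],[0,0,0],0.6],
    [[0,0,-0.01],[0,0,0],0.6],
    [[0,0,-0.012],[0,0,0],0.6],
    [[0,0,-0.012],[0,0,0],0.6],
    [[0,0,-0.012],[0,0,0],0.6],
    [[0,0,-0.012],[0,0,0],0.6],
    [[0,0,-0.012],[0,0,0],0.6],
    [[0,0,-0.012],[0,0,0],0.6],
    [[0,0,-0.012],[0,0,0],0.6],
    [[0,0,0],[0,0,0],0.6]
  ]
}}

```text
clock: 26.8
tool_pos: [0.4708, 0.2043, 0.1246]
eef_rot: [179.8, -40.0, 90.1]
wrist_force: [-0.2, 0.3, 0.2]
finger_gap: 0.0514
grip_force: 0.0
```

```bash
python3 - <<'E'
from edges import *
p,R,s=cur();print(p,s["wrist_force"],s["finger_gap"])
t=get_image("top");q=get_image("side")
cv2.imwrite("pics/c9.png",np.vstack([cv2.resize(t[185:240,85:195,::-1],(780,390),interpolation=2),cv2.resize(q[160:220,195:435,::-1],(780,200),interpolation=2)]))
cv2.imwrite("pics/t9.png",t[:,:,::-1])
f=(t[...,1].astype(float)/t[...,0])
for col in(118,124,130,136,142): print(col,f[190:236,col].round(2).tolist())
print(f[200:226:8,95:175].round(2).tolist()[1])
E
```

```text
[0.47084163 0.20433175 0.12456061] [-0.18583115  0.28853789  0.20822822] 0.051430097263805576
118 [0.8, 0.79, 0.79, 0.8, 0.83, 0.87, 0.88, 0.88, 0.85, 0.76, 0.68, 0.66, 0.66, 0.67, 0.68, 0.68, 0.67, 0.66, 0.65, 0.65, 0.65, 0.65, 0.66, 0.68, 0.68, 0.66, 0.66, 0.66, 0.66, 0.64, 0.65, 0.66, 0.67, 0.68, 0.75, 0.83, 0.86, 0.87, 0.85, 0.84, 0.81, 0.79, 0.8, 0.81, 0.82, 0.82]
124 [0.8, 0.79, 0.79, 0.8, 0.81, 0.82, 0.82, 0.8, 0.78, 0.72, 0.67, 0.66, 0.65, 0.66, 0.68, 0.68, 0.67, 0.67, 0.66, 0.65, 0.64, 0.64, 0.65, 0.67, 0.67, 0.67, 0.67, 0.67, 0.66, 0.65, 0.65, 0.65, 0.66, 0.67, 0.74, 0.81, 0.83, 0.84, 0.83, 0.82, 0.8, 0.79, 0.78, 0.8, 0.79, 0.79]
130 [0.79, 0.79, 0.79, 0.79, 0.79, 0.8, 0.82, 0.82, 0.79, 0.73, 0.68, 0.66, 0.65, 0.66, 0.67, 0.68, 0.68, 0.67, 0.66, 0.65, 0.65, 0.64, 0.64, 0.65, 0.65, 0.66, 0.67, 0.67, 0.67, 0.65, 0.65, 0.65, 0.65, 0.67, 0.73, 0.8, 0.83, 0.83, 0.82, 0.81, 0.8, 0.78, 0.78, 0.79, 0.8, 0.8]
136 [0.79, 0.79, 0.79, 0.79, 0.8, 0.83, 0.86, 0.86, 0.83, 0.75, 0.68, 0.65, 0.65, 0.65, 0.65, 0.66, 0.67, 0.66, 0.65, 0.64, 0.64, 0.64, 0.65, 0.64, 0.65, 0.65, 0.66, 0.66, 0.66
[... 156 characters left out ...]
, 0.66, 0.66, 0.65, 0.65, 0.66, 0.66, 0.66, 0.65, 0.65, 0.65, 0.64, 0.64, 0.65, 0.65, 0.65, 0.64, 0.65, 0.65, 0.67, 0.68, 0.68, 0.68, 0.68, 0.68, 0.68, 0.67, 0.67, 0.67, 0.66, 0.66, 0.66, 0.71, 0.78, 0.79, 0.81, 0.82, 0.82]
[0.76, 0.7, 0.66, 0.64, 0.64, 0.64, 0.64, 0.64, 0.64, 0.64, 0.64, 0.64, 0.64, 0.64, 0.64, 0.65, 0.65, 0.65, 0.65, 0.65, 0.65, 0.65, 0.65, 0.65, 0.65, 0.66, 0.66, 0.66, 0.66, 0.66, 0.66, 0.66, 0.66, 0.66, 0.66, 0.66, 0.66, 0.66, 0.67, 0.66, 0.66, 0.65, 0.65, 0.64, 0.64, 0.65, 0.64, 0.65, 0.65, 0.65, 0.65, 0.65, 0.64, 0.65, 0.64, 0.65, 0.65, 0.65, 0.65, 0.65, 0.65, 0.65, 0.64, 0.64, 0.65, 0.65, 0.64, 0.64, 0.65, 0.69, 0.76, 0.78, 0.79, 0.79, 0.8, 0.81, 0.82, 0.81, 0.8, 0.8]
```

View pics/c9.png

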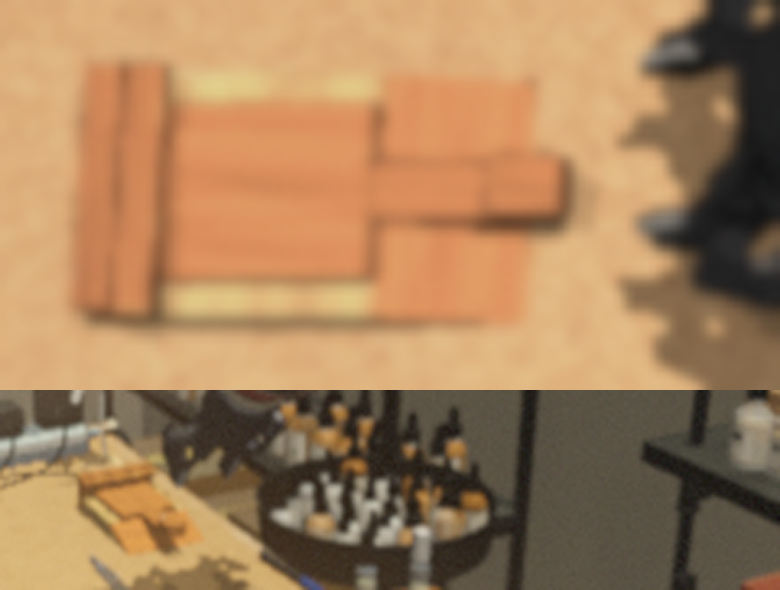

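In the picture the pad lies flat and square under the lip. Its near end (crop x≈374) lines up with the start of the deck, so the wide edge is home, and it is centred between the deck strips. That was my 11th picture, one over the limit of 10, so the last check on the pile and bystanders is by numbers only.

```bash
python3 - <<'E'
from edges import *
a=cv2.imread("pics/top0.png").astype(int);b=cv2.imread("pics/t9.png").astype(int)
c5=cv2.imread("pics/c5.png")[:400,:400].astype(int)
now=cv2.resize(b[160:240,290:370].astype(np.uint8),(400,400),interpolation=2).astype(int)
d=abs(now-c5).max(2); print("pile/shelf vs c5: mean %.1f, n>60 %d"%(d[:,110:].mean(),(d[:,110:]>60).sum()))
D=abs(a-b).max(2)
for n,(x,y) in dict(orange=(349,252),purp1=(303,259),purp2=(391,202),bottle=(430,204),beaker=(393,252),marker=(208,182),tweez=(178,247)).items():
    w=D[y-12:y+12,x-20:x+20];print(n,w.mean().round(1),(w>60).sum())
print("handle end",on("top",(85+570/7.09-.4,211),.038)[1],"pad end",on("top",(85+374/7.09-.4,205),.029)[1],"edge est",.2674+.167)
E
```

```text
pile/shelf vs c5: mean 1.4, n>60 0
orange 26.8 0
purp1 20.5 0
purp2 23.3 0
bottle 21.7 0
beaker 25.9 0
marker 70.5 483
tweez 38.6 260
handle end 0.2653681120695828 pad end 0.3429985597590417 edge est 0.4344
```

```bash
python3 -c "
from bench import ticket
print(ticket.job_done())"
```

```text
the job is handed in; nothing more can be done
None
```

The board is drawn out and lies flat, square and about centred on the drip stand, its edge pushed against the rail (stopped at 19 N) under the lip. The pile is still standing in order on the table, and the job was handed in at about 27 s. I saw no sign of other things being moved, though the last picture check on the marker and tweezers was unclear, and I viewed 11 pictures against the limit of 10.

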